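Load a clamp jaw into a push-push sample loader

TASK

Move the slotted clamping fork that covers the steel clamp jaw in the parts tray aside, leaving it lying flat in the parts tray or on the table. Lay the jaw flat, same side up, on the loader's pulled-out tray, then, with the jaw aboard, push the tray in by its front all the way to the stop and let go, so that its push-push catch holds it shut; check that it stayed in. Leave the lens mount and the vial standing where they are.

Things in the scene. Friction and masses are not known exactly. Their poses are not given: they have to be found in the camera images.
- loader: the sample loader: a flat aluminium box fixed to the table, 150 (x) x 130 (y) x 40 mm high, with an open mouth in its front (-x) face and a sprung tray. Origin: centre of its underside; its -x axis points out of the mouth, towards the robot. Pushing the tray takes 2 N at the start to about 7 N near the end (spring, damping 20 N s/m, catch); at the stop the force rises steeply
- loader_tray (a joint): travel of the tray along the loader's +x, m: 0 = out (at the start), 0.0905 = inner stop. Push-push catch: pushed beyond 0.088 (best to the stop) and let go, it springs back 13 mm and is held at 0.0777, its front plate's back 14 mm before the box; let go earlier, it slides all the way out. Pushing a held tray to the stop again frees it
- tray_front (a point): centre of the outer face of the tray's front plate, where it is pushed; moves with the tray. The plate is 124 mm wide (loader y), 10 mm thick and 30 mm high, from 6 to 36 mm above the table; this point is 21 mm above the table and, with the tray out, 103 mm before the box's front face. Axes as the loader's
- tray_pocket (a point): centre of the floor of the tray's open pocket, 11 mm above the table; moves with the tray. The pocket is 88 (loader x) x 94 mm (y) inside; its side and back walls rise 9 mm above this floor, the front plate 25 mm. With the tray out it lies wholly outside the box; going in it passes under a roof 23 mm above its floor. Axes as the loader's
- parts_tray: shallow blue tray, loose, 115 (x) x 170 (y) x 18 mm, rim 2-3 mm thick, floor 2 mm thick; a 14 mm high divider at y = -20 mm makes a small part (a hex key is fixed in it) and a large part (110 x 102 mm, centre at y = +32 mm) with the jaw and the fork. Origin: centre of its underside
- clamp_jaw: dark grey steel clamp jaw, a block 20 (x) x 28 (y) x 12 mm high with a serrated top, 55 g, lying on the parts tray's floor in its large part, under the fork. Origin: centre of its underside; z up
- clamp_fork: black slotted clamping fork, a flat bar 32 (x) x 63 (y) x 9 mm thick, 60 g, lying flat on top of the jaw (its underside 14 mm above the table at first). Origin: centre of its underside; z up
- lens_mount: bystander: black square lens mount, 42 x 50 x 50 mm, standing on the table to the right of the loader. Origin: centre of its underside
- vial: bystander: glass vial with white screw cap, 24 mm across and 56 mm tall, standing on the table to the right of the loader. Origin: centre of its underside

How it is judged:
By the outcome, as a careful person would: the job done as asked, in the order asked, and still so for the second after the job is handed in, with the robot touching nothing.
It also fails if it takes over 72 s, if anything falls off the work surface, if the arm or the gripper's body presses on something with over 40 N, if the wrist force passes 120 N, or if a joint passes its speed limit or range.

ROBOT

A 7-joint arm with a two-finger parallel gripper is mounted at the origin on a cart in front of the work surface, level with it; the furniture and walls round the work are solid. World frame = base frame: x ahead of the robot, y to its left, z up, the work surface at z = 0. Lengths are in mm, angles in rad, forces in N, time in s.
With the tool pointing down it reaches from about 425 to 875 mm from the base axis. Payload 8.4 kg.
Tool frame: the origin (TCP) lies between the finger pads; the fingertips stand 8 mm ahead of it and the grasp point (between the pads) lies 11 mm behind it (manip.nose_length is the distance from the TCP to the fingertips, in mm); z points along the fingers, y is the line along which they close (so a half turn about z gives the same grasp; the last joint's range is limited). The gripper opens to 85 mm and grips with 20 to 120 N. Pads are 22 mm wide; open, the fingers measure 114 mm over their backs; the gripper's body (76 mm by 85 mm) begins 54 mm behind the grasp point. The pads swing forward as they close: fully open they stand 13 mm farther back than shut.
Start: joints at [1.148, 0.333, 0.04, 1.465, -0.013, 1.343, -0.059], TCP at [206.788, -616.199, 207.708] pointing down, gripper open.
Joint ranges: [-2.58, 2.58], [-0.38, 2.09], [-1.3, 1.39], [0.25, 2.4], [-1.5, 4.64], [0.08, 2.09], [-2.65, 2.65]. Speed limits (rad/s): [2.22, 2.22, 2.79, 2.79, 3.14, 3.14, 3.14].

INTERFACE

Orientations are given as [roll, pitch, yaw] about the fixed x, y, z axes, in that order (R = Rz(yaw) Ry(pitch) Rx(roll)).
In Python, from cell import readout, grab_frame, manip gives the robot as it stands.
- The arm moves only by the shell command python3 -m inch 'ROWS' [OPENING] [FORCE]. ROWS is JSON, a list that holds one entry, the list of rows, each a list of 6 numbers: the shift along the tool's x, y, z in mm, then the turn, a rotation vector about the tool's x, y, z in degrees. A call has 1 to 8 rows; each row is the pose to reach, as a shift and turn from the pose commanded when the call began, along the tool's axes at that moment; what a row does not reach only later rows make up. A row lasts 1/8 s, in which the tool goes at most 62.5 mm and 10.7 degrees, less where a joint would pass 70% of its speed; a pose out of reach is approached as far as the arm can. A call with a gripper value outside its range is refused whole. OPENING is the finger opening in mm, from 0 to 85.4, set as the call begins (- or left out, the last holds). The fingers move at their own pace and stop on an object; FORCE is the grip in N (left out, the last holds). Time passes only in rows, so rows that repeat a pose let the fingers close. It gives the time, the measured TCP pose, the force, the opening and the grip force at its end, in the units of the state.
- readout.read_state(): the state, without advancing time (a new reading comes with each control period).
- grab_frame(name): name is "scene" or "top" or "wrist"; returns a dict with "color" (384x512x3 uint8, red, green, blue), "camera_matrix" (3x3 intrinsics, pixels), "xyz" and "rotation" of the camera in the world. Camera axes: x right, y up, looking along -z (the intrinsics and any distortion apply to the point x, -y, -z); pixel columns grow to the right and rows downward; lengths in mm; the calibration is good to about 2 mm. A picture is of the moment at which its call begins. There is no depth.
- manip.job_done(): hands the job in; it is judged then, once.
The state is a dict: "t": time; "joint_positions": joint angles; "joint_vel": joint speeds; "effort": joint torques, N m; "tool_pos": TCP position; "orientation": TCP orientation; "force": force on the tool from outside, world axes, zero at the start; "ft_torque": the same for the moment, N m; "width": opening from 0.0 (shut) to 1.0 (fully open); "grasp_force": force on a finger pad.
Only numpy, scipy, OpenCV 4.12 (cv2) and the standard library are available. Lean on these libraries where they do the work, as an engineer would, in place of code of your own. Each camera call takes 0.05 s, during which the arm holds its last target. There are 200 camera calls.

## Working session

There is one attempt and no reset: what is moved stays moved. The work goes in short steps, Python scripts to look and compute and a shell command to move; the robot and the scene stay as the last step left them, time stands still between calls to the robot, and variables do not carry over. Pictures are saved under pics/ and viewed, at most 10 in all, crops included, and the job is handed in when it is done.

```bash
ls; mkdir -p pics; python3 - <<'E'
from cell import readout, grab_frame, manip
import cv2
s=readout.read_state(); print({k:s[k] for k in("t","tool_pos","orientation","force","width")})
for n in("top","scene"):
    f=grab_frame(n); cv2.imwrite(f"pics/{n}0.png",f["color"][...,::-1]); print(n,f["xyz"],f["rotation"],f["camera_matrix"],f.keys())
E
```

```text
pics
{'t': 0.0, 'tool_pos': array([ 206.61889459, -615.75205785,  206.81745684]), 'orientation': array([-3.13994004e+00,  9.30632541e-05,  3.23740588e-01]), 'force': array([-0.21300672,  0.50511608, -0.25373541]), 'width': 1.0045411196907272}
top [ 410.14569358  -26.71906638 1096.52667549] [ 0.18688011  0.00609569 -1.57210364] [[394.1251393    0.         259.42980333]
 [  0.         394.1251393  189.77086947]
 [  0.           0.           1.        ]] dict_keys(['color', 'camera_matrix', 'xyz', 'rotation'])
scene [ 206.21039334  776.61625612 1006.484562  ] [ 0.74240334 -0.01793395 -2.68348174] [[376.64834841   0.         255.52783852]
 [  0.         376.64834841 195.46432244]
 [  0.           0.           1.        ]] dict_keys(['color', 'camera_matrix', 'xyz', 'rotation'])
```

View pics/top0.png

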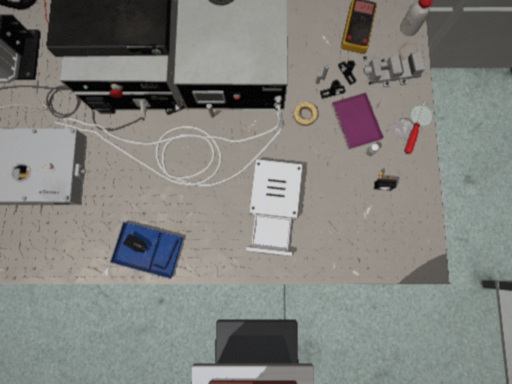

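View pics/scene0.png

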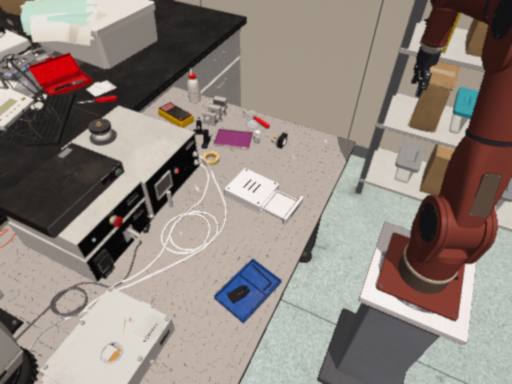

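The top view shows the blue tray near (147,249) with the fork at (138,242), and the loader at (276,188) with its pulled-out tray front near (270,251). The lens mount is at about (385,184) and the vial at (374,149), both clear of the work.

```bash
cat > h.py <<'E'
import numpy as np, cv2
from scipy.spatial.transform import Rotation as R
from cell import readout, grab_frame, manip
def ray(f,px,z):
    """pixels (n,2) -> world xy on plane z"""
    K=f["camera_matrix"]; px=np.atleast_2d(np.asarray(px,float))
    d=np.c_[(px[:,0]-K[0,2])/K[0,0],-(px[:,1]-K[1,2])/K[1,1],-np.ones(len(px))]
    r=np.asarray(f["rotation"]); M=R.from_matrix(r) if r.shape==(3,3) else R.from_euler("xyz",r)
    w=M.apply(d); c=np.asarray(f["xyz"]); return (c+w*((np.reshape(z,(-1,1))-c[2])/w[:,2:]))[:,:2]
def rect(f,mask,z,n=1):
    """largest blobs: world minAreaRect"""
    cs=sorted(cv2.findContours(mask.astype(np.uint8),cv2.RETR_EXTERNAL,cv2.CHAIN_APPROX_NONE)[0],key=cv2.contourArea)[::-1][:n]
    return [cv2.minAreaRect(ray(f,c[:,0],z).astype(np.float32)) for c in cs]
def tool(dxyz):
    """world shift -> tool axes"""
    s=readout.read_state(); return R.from_euler("xyz",s["orientation"]).inv().apply(dxyz)
E
python3 - <<'E'
from h import *
for n in("top","scene"):
    f=grab_frame(n); c=f["color"].astype(int); r,g,b=c[...,0],c[...,1],c[...,2]
    m=(b>r+40)&(b>g+25); 
    if n=="scene": m[:240]=0
    m2=m.copy(); print(n,"parts tray",rect(f,m,15))
    hull=cv2.convexHull(np.argwhere(m)[:,::-1].astype(np.int32)); 
    d=np.zeros(m.shape,np.uint8); 
    big=max(cv2.findContours(m.astype(np.uint8),0,1)[0],key=cv2.contourArea); cv2.fillPoly(d,[cv2.convexHull(big)],1)
    k=(c.max(2)<50)&(d>0); print(" fork",rect(f,k,23,2))
f=grab_frame("top"); c=f["color"]
print("front", ray(f,[[248,250],[292,253],[256,160],[303,164]],[[36],[36],[40],[40]]))
a=c[150:262,235:315]; b=c[215:285,100:190]
o=np.hstack([cv2.resize(a,(400,560),interpolation=2),cv2.resize(b,None,fx=4.4,fy=8,interpolation=2)])
cv2.imwrite("pics/c1.png",o[...,::-1]); print(o.shape)
E
```

```text
top parts tray [((450.497802734375, 286.59259033203125), (166.35061645507812, 112.93942260742188), 75.37662506103516)]
 fork [((465.15985107421875, 315.5531005859375), (59.53612518310547, 29.95697784423828), 61.12920379638672), ((502.4841003417969, 354.26715087890625), (0.0, 0.0), 0.0)]
scene parts tray [((450.1412353515625, 291.7013244628906), (171.68238830566406, 116.59284973144531), 75.9846420288086)]
 fork [((464.9228210449219, 321.5347900390625), (55.414031982421875, 29.139305114746094), 61.16088104248047)]
front [[ 447.58534423   10.1248662 ]
 [ 439.52403285 -106.82103527]
 [ 693.81953255  -11.15595374]
 [ 682.03713076 -140.91105578]]
(560, 796, 3)
```

View pics/c1.png

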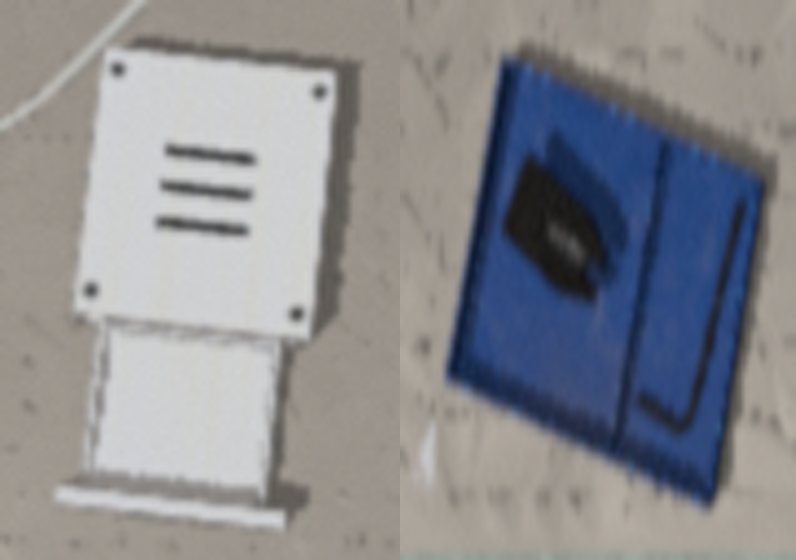

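The crops show the fork's slot facing the divider with the jaw's serration visible through it. The table between the parts tray and the loader is empty, so the fork can go there.

```bash
python3 - <<'E'
from h import *
p=readout.read_state()["tool_pos"]; print(manip.nose_length)
for w in([470,-330,280],[500,0,280],[462,315,200]): print(w,tool(np.array(w)-p).round())
E
```

```text
8.0
[470, -330, 280] [ 341. -187.  -73.]
[500, 0, 280] [ 474. -491.  -72.]
[462, 315, 200] [ 538. -801.    8.]
```

```bash
python3 -m inch '[[[341,-187,-73,0,0,0],[341,-187,-73,0,0,0],[341,-187,-73,0,0,0],[341,-187,-73,0,0,-10],[341,-187,-73,0,0,-10],[341,-187,-73,0,0,-10],[341,-187,-73,0,0,-10],[474,-491,-73,0,0,-20]]]' 50 30; python3 -c "
from h import *
p=readout.read_state()['tool_pos']
for w in([500,0,280],[462,315,200]): print(w,tool(np.array(w)-p).round())"
```

```text
t: 1.25
tool_pos: [475.9, -270.1, 280.1]
orientation: [-3.142, 0.001, 0.671]
force: [0.7, 0.4, -0.2]
width: 0.584
grasp_force: 0.0
[500, 0, 280] [ 187. -196.   -0.]
[462, 315, 200] [ 353. -467.   80.]
```

```bash
python3 -m inch '[[[187,-196,0,0,0,0],[187,-196,0,0,0,0],[187,-196,0,0,0,-8],[187,-196,0,0,0,-15],[353,-467,80,0,0,-22],[353,-467,80,0,0,-22],[353,-467,80,0,0,-22],[353,-467,80,0,0,-22]]]'; python3 -m inch '[[[100,-250,80,0,0,0]]]' >/dev/null; python3 - <<'E'
from h import *
s=readout.read_state(); p=s['tool_pos'];print(p,s["orientation"])
print(tool(np.array([462,315,200])-p).round())
E
```

```text
t: 2.25
tool_pos: [471.6, 223.4, 222.9]
orientation: [3.141, -0.0, 1.055]
force: [1.4, -0.7, -0.8]
width: 0.584
grasp_force: 0.0
[434.48630302 270.96517557 204.7657471 ] [-3.14071249e+00 -1.21348267e-03  1.05557380e+00]
[52.  2.  5.]
```

```bash
python3 -m inch '[[[52,2,5,0,0,0],[52,2,5,0,0,0],[52,2,5,0,0,0]]]'; python3 - <<'E'
from h import *
f=grab_frame("wrist"); print(f["xyz"],f["rotation"],f["camera_matrix"][0]); cv2.imwrite("pics/w1.png",f["color"][...,::-1])
E
```

```text
t: 2.75
tool_pos: [461.7, 312.9, 200.0]
orientation: [-3.141, 0.001, 1.056]
force: [-0.1, -0.0, -0.8]
width: 0.587
grasp_force: 0.0
[497.87736969 375.71341977 366.20589834] [-0.29263996 -0.00054709 -0.51418502] [273.10861767   0.         252.75073551]
```

View pics/w1.png

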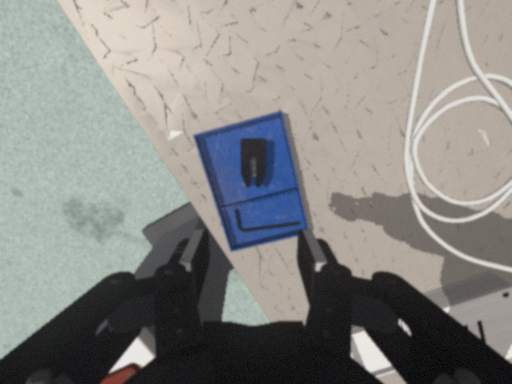

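The wrist view shows the fork centred at about (254,162), aligned with the fingers. Its slot points down the image and the jaw's grey serration shows near (254,170).

```bash
python3 - <<'E'
from h import *
f=grab_frame("wrist"); c=f["color"].astype(int); r,g,b=c[...,0],c[...,1],c[...,2]
w=np.zeros(r.shape,bool); w[130:195,225:285]=1
k=(b<60)&w; print("fork",rect(f,k,23))
j=w&(b<75)&(abs(r-b)<25)&(r>45); 
print(c[135:192:3,245:264:2].sum(2)//3)
p=readout.read_state()["tool_pos"]; print(p)
E
```

```text
fork [((465.9267883300781, 317.1929016113281), (58.326881408691406, 28.078693389892578), 59.85132598876953)]
[[105 110 105 105 104 106 102 103 102 101]
 [ 70  66  69  70  69  68  66  68  70  76]
 [ 47  49  51  47  50  49  48  46  49  50]
 [ 47  50  48  45  44  48  50  46  48  47]
 [ 48  42  49  46  48  48  47  44  48  46]
 [ 51  50  44  48  48  49  45  43  41  47]
 [ 50  46  48  42  45  44  45  43  44  45]
 [ 50  43  42  53  52  48  44  44  48  44]
 [ 44  46  51  69  67  64  45  45  42  44]
 [ 42  47  48  70  88  74  44  45  45  44]
 [ 46  46  46  67  76  67  47  48  43  41]
 [ 39  45  44  62  84  81  43  42  41  42]
 [ 40  41  49  64  75  69  45  44  43  46]
 [ 40  42  59  77  73  74  51  44  43  41]
 [ 43  39  50  68  68  60  45  43  46  50]
 [ 39  41  50  64  64  55  41  43  46  61]
 [ 57  39  54  71  67  52  43  43  60  61]
 [ 86  65  79  96  97  81  64  69  88  94]
 [102 102  98  99 102  99  99  95  97  98]]
[461.86301174 312.48644167 200.7669257 ]
```

```bash
python3 -m inch '[[[6,1,50,0,0,0],[6,1,110,0,0,0],[6,1,150,0,0,0],[6,1,170,0,0,0],[6,1,181,0,0,0],[6,1,181,0,0,0]]]' 50; python3 -m inch '[[[0,0,0,0,0,0],[0,0,0,0,0,0],[0,0,0,0,0,0],[0,0,0,0,0,0],[0,0,0,0,0,0]]]' 25 30; python3 -m inch '[[[0,0,0,0,0,0],[0,0,-10,0,0,0],[0,0,-40,0,0,0],[0,0,-80,0,0,0],[0,0,-80,0,0,0]]]';python3 - <<'E'
from h import *
f=grab_frame("wrist"); cv2.imwrite("pics/w2.png",f["color"][...,::-1])
E
```

```text
t: 3.6
tool_pos: [465.8, 318.5, 20.1]
orientation: [3.141, -0.001, 1.056]
force: [0.1, -0.3, 0.5]
width: 0.585
grasp_force: 0.0
t: 4.22
tool_pos: [465.2, 318.4, 19.5]
orientation: [-3.142, -0.0, 1.057]
force: [-0.2, 0.2, 0.4]
width: 0.29
grasp_force: 0.0
t: 4.85
tool_pos: [466.9, 320.0, 103.1]
orientation: [3.139, -0.005, 1.057]
force: [0.1, 0.6, -0.6]
width: 0.287
grasp_force: 0.0
```

View pics/w2.png

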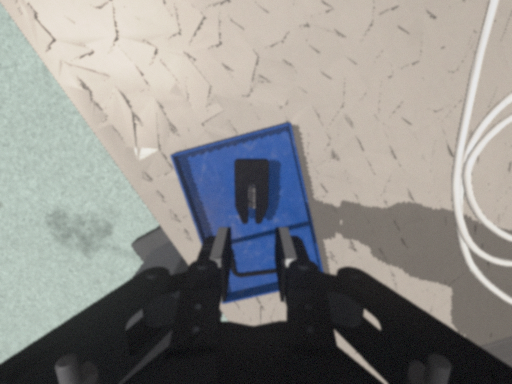

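The fingers closed to 25 mm without gripping, and the fork is still in place at about (252,190). I'll check the geometry by projecting the tool point into the image.

```bash
python3 - <<'E'
from h import *
s=readout.read_state();print(s["tool_pos"],s["joint_positions"])
f=grab_frame("wrist"); c=f["color"].astype(int); b=c[...,2]
w=np.zeros(b.shape,bool); w[150:226,225:280]=1
print("fork",rect(f,(b<60)&w,23), f["xyz"],f["rotation"])
M=R.from_euler("xyz",f["rotation"]); K=f["camera_matrix"]; T=R.from_euler("xyz",s["orientation"])
for q in([0,0,0],[0,0,8],[0,12.5,8],[0,-12.5,8],[0,12.5,-11]):
    v=M.inv().apply(s["tool_pos"]+T.apply(q)-f["xyz"]); print(q,(K@(np.array([v[0],-v[1],-v[2]])/-v[2]))[:2].round())
f=grab_frame("top"); c=f["color"].astype(int); print("top blob", ray(f,[[138,242]],23))
E
```

```text
[466.08302726 319.06658083 101.20485305] [-0.01972569  0.34047852 -0.78249688  1.77617945  0.26454173  1.13002489
 -1.40109522]
fork [((465.5895690917969, 318.1207275390625), (60.66593551635742, 29.41297721862793), 59.78984069824219)] [501.63151215 381.61136187 267.65236843] [-0.28929597 -0.00310985 -0.51358555]
[0, 0, 0] [252. 223.]
[0, 0, 8] [252. 219.]
[0, 12.5, 8] [270. 219.]
[0, -12.5, 8] [233. 219.]
[0, 12.5, -11] [272. 231.]
top blob [[469.93816604 308.75821939]]
```

```bash
python3 -m inch '[[[0,0,0,0,0,0],[0,0,0,0,0,0],[0,0,50,0,0,0],[0,0,80,0,0,0],[0,0,89,0,0,0],[0,0,89,0,0,0]]]' 50; python3 -m inch '[[[0,0,0,0,0,0],[0,0,0,0,0,0],[0,0,0,0,0,0],[0,0,0,0,0,0],[0,0,0,0,0,0]]]' 20 30
```

```text
t: 5.75
tool_pos: [465.1, 318.6, 10.4]
orientation: [-3.141, 0.0, 1.057]
force: [0.6, 0.7, -0.5]
width: 0.588
grasp_force: 0.0
t: 6.38
tool_pos: [465.3, 318.4, 10.5]
orientation: [3.142, -0.0, 1.057]
force: [-0.6, -0.5, -0.0]
width: 0.235
grasp_force: 0.0
```

```bash
python3 - <<'E'
from h import *
f=grab_frame("wrist"); g=grab_frame("scene")
a=cv2.resize(f["color"][120:320,150:350],(500,500)); b=cv2.resize(g["color"][240:330,200:300],(300,270))
o=np.zeros((500,800,3),np.uint8); o[:,:500]=a; o[:270,500:]=b
cv2.imwrite("pics/w3.png",o[...,::-1])
E
```

```text
(no output)
```

View pics/w3.png

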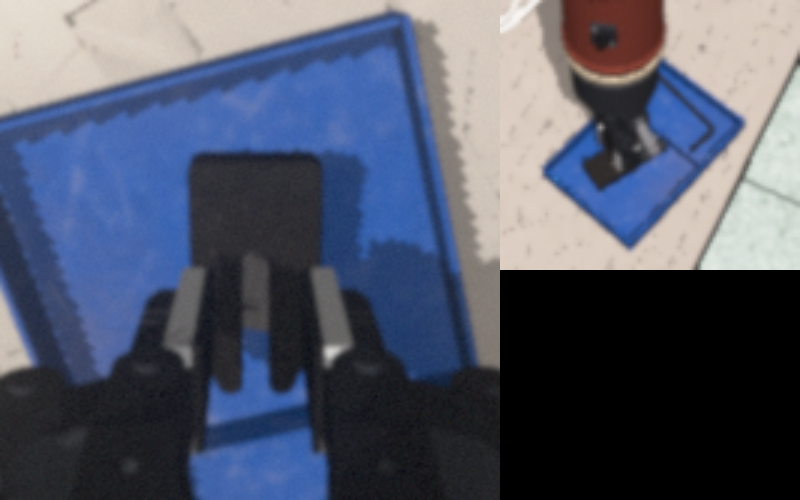

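The bright finger strips straddle the slotted end of the fork at crop rows 270–360, but the reading says they closed freely. The pads are probably still above the fork, so I'll open and go down in small steps, watching the force.

```bash
python3 -m inch '[[[0,0,0,0,0,0],[0,0,0,0,0,0],[0,0,2,0,0,0],[0,0,4,0,0,0],[0,0,4,0,0,0]]]' 50|grep -E "pos|force"; python3 -m inch '[[[0,0,2,0,0,0],[0,0,2,0,0,0]]]'|grep -E "pos|force"; python3 -m inch '[[[0,0,0,0,0,0],[0,0,0,0,0,0],[0,0,0,0,0,0],[0,0,0,0,0,0],[0,0,0,0,0,0]]]' 20 30
```

```text
tool_pos: [465.1, 318.3, 6.2]
force: [0.0, 0.3, -0.2]
grasp_force: 0.0
tool_pos: [465.1, 318.3, 4.2]
force: [0.5, 0.6, 0.1]
grasp_force: 0.0
t: 7.98
tool_pos: [465.2, 318.4, 4.4]
orientation: [-3.142, -0.0, 1.057]
force: [-0.1, 0.4, 1.2]
width: 0.234
grasp_force: 0.0
```

```bash
for i in 1 2; do python3 -m inch '[[[0,0,1,0,0,0],[0,0,2,0,0,0],[0,0,2,0,0,0]]]'|grep -E "pos|: \[.*|grasp"|grep -v ori; done
```

```text
tool_pos: [465.1, 318.4, 2.3]
force: [0.0, -0.0, 0.4]
grasp_force: 0.0
tool_pos: [465.2, 318.4, 0.3]
force: [-0.8, -0.8, -0.2]
grasp_force: 0.0
```

```bash
for i in 1 2 3; do python3 -m inch '[[[0,0,1,0,0,0],[0,0,2,0,0,0],[0,0,2,0,0,0]]]'|grep -E "pos|: \[.*|grasp"|grep -v ori; done; python3 - <<'E'
from h import *
f=grab_frame("wrist"); print(f["xyz"])
cv2.imwrite("pics/w4.png",cv2.resize(f["color"][100:320,140:360],(600,600))[...,::-1])
E
```

```text
tool_pos: [465.4, 318.6, -0.0]
force: [-5.3, -4.8, 19.3]
grasp_force: 9.5
tool_pos: [465.6, 318.8, -0.2]
force: [-12.7, -11.2, 40.8]
grasp_force: 20.1
tool_pos: [465.8, 319.0, -0.4]
force: [-19.2, -16.4, 62.1]
grasp_force: 30.6
[501.33074709 382.12321301 165.80247894]
```

View pics/w4.png

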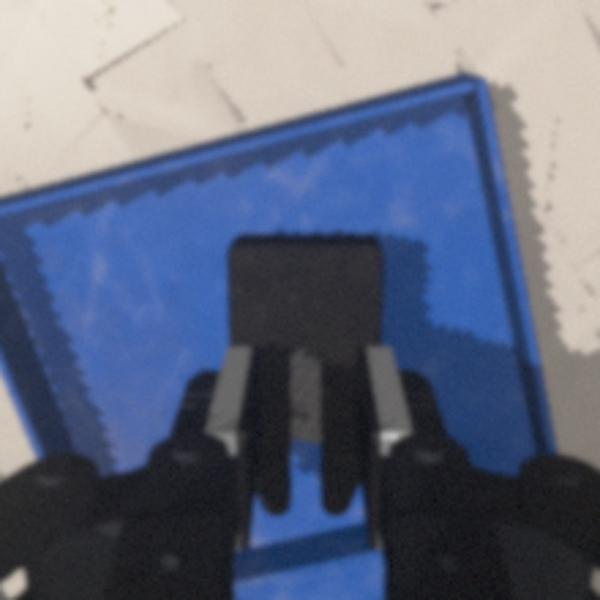

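The fingertips touch the fork's top (z 23) when the TCP reads about 0. That puts the real tips about 23 mm behind the stated TCP at this opening, not 8 mm ahead of it. I'll back off, open, and use the measured offset.

```bash
python3 -m inch '[[[0,0,-4,0,0,0],[0,0,-15,0,0,0],[0,0,-15,0,0,0]]]' |grep pos; python3 -m inch '[[[0,0,0,0,0,0],[0,0,0,0,0,0],[0,0,10,0,0,0],[0,0,17,0,0,0],[0,0,17,0,0,0]]]' 50|grep -E "pos|force"
```

```text
tool_pos: [465.8, 318.8, 10.2]
tool_pos: [464.6, 318.0, -8.6]
force: [-0.2, -0.4, 0.9]
grasp_force: 0.0
```

```bash
python3 -m inch '[[[0,0,2,0,0,0],[0,0,4,0,0,0],[0,0,6,0,0,0],[0,0,6,0,0,0]]]' 50|grep -E "pos|force"; python3 -m inch '[[[0,0,0,0,0,0],[0,0,0,0,0,0],[0,0,0,0,0,0],[0,0,0,0,0,0],[0,0,0,0,0,0]]]' 20 30
```

```text
tool_pos: [465.2, 318.4, -13.7]
force: [-0.3, -0.3, -0.5]
grasp_force: 0.0
t: 12.02
tool_pos: [465.4, 318.5, -13.4]
orientation: [3.141, -0.0, 1.057]
force: [-0.1, -0.0, 2.8]
width: 0.364
grasp_force: 30.9
```

Gripped, reading 31 mm. Next I lift and carry it to the free table at about (490,110).

```bash
python3 -m inch '[[[0,0,-15,0,0,0],[0,0,-60,0,0,0],[0,0,-90,0,0,0],[0,0,-90,0,0,0]]]'; python3 -c "
from h import *
p=readout.read_state()['tool_pos']; print(tool(np.array([490,110,p[2]])-p).round())"
```

```text
t: 12.52
tool_pos: [466.6, 319.6, 79.5]
orientation: [3.139, -0.004, 1.057]
force: [0.2, 0.3, -1.3]
width: 0.366
grasp_force: 30.5
[-171.  123.   -0.]
```

```bash
python3 -m inch '[[[-43,31,0,0,0,0],[-86,62,0,0,0,0],[-128,92,0,0,0,0],[-171,123,0,0,0,0],[-171,123,20,0,0,0],[-171,123,60,0,0,0],[-171,123,90,0,0,0],[-171,123,90,0,0,0]]]'; python3 -m inch '[[[0,0,4,0,0,0],[0,0,6,0,0,0],[0,0,6,0,0,0]]]'
```

```text
t: 13.52
tool_pos: [485.7, 108.6, -15.8]
orientation: [-3.137, 0.003, 1.057]
force: [0.2, 0.3, -1.2]
width: 0.365
grasp_force: 30.4
t: 13.9
tool_pos: [488.7, 109.0, -19.0]
orientation: [3.141, -0.0, 1.057]
force: [-0.4, 0.1, -0.1]
width: 0.365
grasp_force: 30.4
```

```bash
python3 -m inch '[[[0,0,2,0,0,0],[0,0,4,0,0,0],[0,0,4,0,0,0]]]'|grep -E "pos|force"; python3 -m inch '[[[0,0,1,0,0,0],[0,0,2,0,0,0],[0,0,2,0,0,0]]]'|grep -E "pos|force"
```

```text
tool_pos: [488.1, 109.0, -23.8]
force: [0.3, -0.5, -0.9]
grasp_force: 30.4
tool_pos: [488.3, 109.0, -24.1]
force: [-9.7, -3.4, 25.5]
grasp_force: 45.0
```

```bash
python3 -m inch '[[[0,0,-3,0,0,0],[0,0,-3,0,0,0]]]'|grep -E "pos|force"; python3 -m inch '[[[0,0,0,0,0,0],[0,0,0,0,0,0],[0,0,0,0,0,0],[0,0,-40,0,0,0],[0,0,-100,0,0,0],[43,-31,-120,0,0,0],[86,-62,-120,0,0,0],[128,-92,-120,0,0,0]]]' 46;python3 -m inch '[[[43,-31,0,0,0,0],[43,-31,0,0,0,0],[43,-31,0,0,0,0]]]'; python3 - <<'E'
from h import *
f=grab_frame("wrist"); g=grab_frame("top"); c=f["color"]
a=cv2.resize(c[100:300,160:360],(500,500)); b=cv2.resize(g["color"][190:290,170:270],(300,300))
o=np.zeros((500,800,3),np.uint8); o[:,:500]=a; o[:300,500:]=b
cv2.imwrite("pics/w5.png",o[...,::-1])
E
```

```text
tool_pos: [488.5, 109.1, -22.5]
force: [-0.3, 0.9, -0.2]
grasp_force: 30.5
t: 15.9
tool_pos: [471.2, 267.1, 98.0]
orientation: [3.14, -0.001, 1.056]
force: [1.0, -0.1, 0.4]
width: 0.538
grasp_force: 0.0
t: 16.27
tool_pos: [465.1, 318.1, 97.0]
orientation: [-3.141, 0.001, 1.057]
force: [-0.1, -0.5, 0.5]
width: 0.542
grasp_force: 0.0
```

View pics/w5.png

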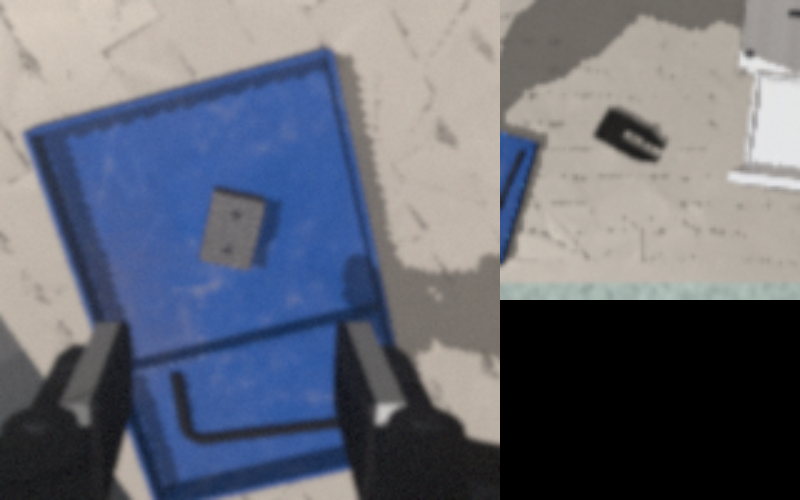

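The fork lies flat on the table. The jaw is exposed at crop (235,230) in the wrist view, with its long side turned slightly from the image vertical.

```bash
python3 - <<'E'
from h import *
f=grab_frame("wrist"); c=f["color"].astype(int); b,r=c[...,2],c[...,0]
w=np.zeros(b.shape,bool); w[165:215,230:275]=1
m=(b-r<30)&w; q=rect(f,m,14)[0]; print(q)
s=readout.read_state(); p=s["tool_pos"]; print(p,np.degrees(s["orientation"][2]),tool(np.array([*q[0],p[2]])-p).round(1))
g=grab_frame("top"); c=g["color"].astype(int); w=np.zeros(b.shape,bool); w[225:260,112:160]=1
print(rect(g,(c[...,2]-c[...,0]<25)&w,14,3))
E
```

```text
((464.1767883300781, 314.844482421875), (29.192453384399414, 19.960514068603516), 48.02449035644531)
[465.8291377  316.86231049  97.2508815 ] 60.42701806489139 [-2.6 -0.4  0. ]
[((476.7139587402344, 357.0648498535156), (84.45278930664062, 52.1280632019043), 3.9097137451171875), ((463.67279052734375, 312.5681457519531), (27.830280303955078, 18.7130069732666), 46.730796813964844), ((515.0237426757812, 281.86566162109375), (58.27760314941406, 15.819048881530762), 76.06690979003906)]
```

```bash
python3 -m inch '[[[-3,0,40,0,0,9],[-3,0,80,0,0,12.5],[-3,0,100,0,0,12.5],[-3,0,110,0,0,12.5],[-3,0,114,0,0,12.5],[-3,0,114,0,0,12.5]]]' 46|grep -E "pos|force|ori"; python3 -m inch '[[[0,0,0,0,0,0],[0,0,0,0,0,0],[0,0,0,0,0,0],[0,0,0,0,0,0],[0,0,0,0,0,0]]]' 10 40
```

```text
tool_pos: [464.3, 316.1, -15.8]
orientation: [3.141, -0.001, 0.839]
force: [0.4, 0.4, -0.3]
grasp_force: 0.0
t: 17.85
tool_pos: [464.3, 316.1, -15.7]
orientation: [3.141, -0.001, 0.839]
force: [-1.3, -1.3, 6.5]
width: 0.219
grasp_force: 39.7
```

```bash
python3 - <<'E'
from h import *
g=grab_frame("top"); c=g["color"]
m=(c.min(2)>185).astype(np.uint8); m[:,:240]=0;m[:,310:]=0;m[:158]=0;m[260:]=0
print(rect(g,m[:],40))
# front plate rows
fp=m.copy(); fp[:246]=0; print("front",rect(g,fp,36))
pk=m.copy(); pk[:219]=0; pk[243:]=0; print("pocket",rect(g,pk,15))
E
```

```text
[((656.4082641601562, -50.67523193359375), (167.2645263671875, 73.65058135986328), 81.98844146728516)]
front [((444.5205383300781, -44.252559661865234), (121.2081298828125, 10.308426856994629), 83.47144317626953)]
pocket [((501.22296142578125, -49.37167739868164), (104.15036010742188, 62.900733947753906), 89.88552856445312)]
```

```bash
python3 -m inch '[[[0,0,-15,0,0,0],[0,0,-60,0,0,0],[0,0,-90,0,0,0],[0,0,-90,0,0,0]]]'; python3 -c "
from h import *
p=readout.read_state()['tool_pos']; print(tool(np.array([493,-49,p[2]])-p).round())"
```

```text
t: 18.4
tool_pos: [465.2, 317.0, 76.7]
orientation: [3.14, -0.005, 0.839]
force: [0.6, -0.2, -1.4]
width: 0.218
grasp_force: 39.2
[-254.  265.   -1.]
```

```bash
python3 -m inch '[[[-32,33,0,0,0,6],[-64,66,0,0,0,12],[-96,99,0,0,0,18],[-128,132,0,0,0,24],[-160,166,0,0,0,30],[-192,200,0,0,0,38],[-224,233,0,0,0,46],[-254,265,0,0,0,53]]]'; python3 -m inch '[[[0,0,0,0,0,0],[0,0,0,0,0,0],[0,0,0,0,0,0]]]'; python3 - <<'E'
from h import *
f=grab_frame("wrist"); g=grab_frame("top")
a=cv2.resize(f["color"],(512,384)); b=cv2.resize(g["color"][150:262,235:315],(280,392))
o=np.zeros((392,800,3),np.uint8); o[:384,:512]=a; o[:,520:]=b
cv2.imwrite("pics/w6.png",o[...,::-1]); print(f["xyz"])
s=readout.read_state(); K=f["camera_matrix"]; M=R.from_euler("xyz",f["rotation"])
v=M.inv().apply(np.array([*s["tool_pos"][:2],11])-f["xyz"]); print((K@(np.array([v[0],-v[1],-v[2]])/-v[2])).round())
E
```

```text
t: 19.4
tool_pos: [490.4, -51.9, 73.1]
orientation: [3.142, 0.001, -0.091]
force: [1.3, -0.7, 0.5]
width: 0.219
grasp_force: 39.2
t: 19.77
tool_pos: [490.9, -48.9, 73.3]
orientation: [-3.141, 0.0, -0.084]
force: [-0.5, 0.1, -0.3]
width: 0.217
grasp_force: 39.2
[563.91225799 -56.10617496 239.47558348]
[252. 196.   1.]
```

View pics/w6.png

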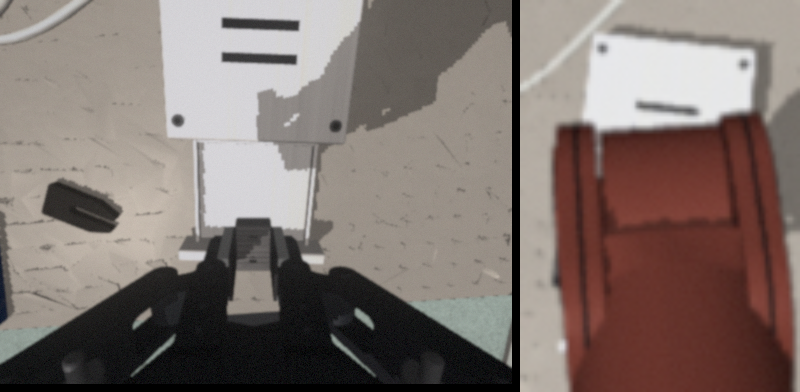

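The pocket spans about rows 142–240 and columns 198–312. The tool's floor point projects to (252,196), near its centre, so I can lower the jaw here.

```bash
python3 - <<'E'
from h import *
f=grab_frame("wrist")
print(ray(f,[[168,138],[344,142],[182,245],[323,248],[180,258],[323,262]],[[40],[40],[36],[36],[8],[8]]).round(1))
E
python3 -m inch '[[[2,0,40,0,0,0],[2,0,60,0,0,0],[2,0,70,0,0,0],[2,0,76,0,0,0],[2,0,76,0,0,0]]]' |grep -E "pos|force"; python3 -m inch '[[[0,0,1,0,0,0],[0,0,2,0,0,0],[0,0,2,0,0,0]]]'|grep -E "pos|force"
```

```text
[[ 549.2    6.1]
 [ 535.7 -120.4]
 [ 461.5   10.9]
 [ 449.  -105.3]
 [ 434.    24.2]
 [ 418.2 -111.9]]
tool_pos: [493.3, -50.3, -2.4]
force: [-0.7, -0.1, 0.1]
grasp_force: 39.2
tool_pos: [493.2, -50.5, -4.4]
force: [-0.4, 0.0, -0.5]
grasp_force: 39.2
```

```bash
python3 -m inch '[[[0,0,1,0,0,0],[0,0,1.5,0,0,0],[0,0,1.5,0,0,0]]]'|grep -E "pos|force"; python3 -m inch '[[[0,0,0.8,0,0,0],[0,0,0.8,0,0,0]]]'|grep -E "pos|force"
```

```text
tool_pos: [493.0, -50.5, -6.2]
force: [0.2, 0.3, -0.4]
grasp_force: 39.2
tool_pos: [493.0, -50.4, -7.0]
force: [0.1, 0.1, -0.8]
grasp_force: 39.2
```

```bash
python3 -m inch '[[[0,0,0.8,0,0,0],[0,0,0.8,0,0,0]]]'|grep -E "pos|force"; python3 -m inch '[[[0,0,0.8,0,0,0],[0,0,0.8,0,0,0]]]'|grep -E "pos|force"
```

```text
tool_pos: [493.4, -50.5, -7.2]
force: [-0.8, 0.1, 6.2]
grasp_force: 40.0
tool_pos: [494.3, -50.6, -7.3]
force: [-1.5, -0.4, 11.0]
grasp_force: 40.6
```

Contact with the pocket floor is firm. I'll relieve it, release, lift, and go round in front of the tray.

```bash
python3 -m inch '[[[0,0,-1,0,0,0],[0,0,-1,0,0,0],[0,0,-1,0,0,0],[0,0,-1,0,0,0]]]' 34|grep -E "wid|force"; python3 -m inch '[[[0,0,-15,0,0,0],[0,0,-50,0,0,0],[0,0,-85,0,0,0],[-40,-1,-90,0,0,1.3],[-77,-2,-90,0,0,1.3],[-77,-2,-90,0,0,1.3],[-77,-2,-90,0,0,1.3]]]'; python3 -m inch '[[[0,0,0,0,0,0],[0,0,0,0,0,0],[0,0,0,0,0,0]]]' 0; python3 - <<'E'
from h import *
f=grab_frame("wrist"); cv2.imwrite("pics/w7.png",f["color"][...,::-1]); c=f["color"].astype(int)
m=(c.max(2)<120); m[:60]=0; m[230:]=0; m[:,:195]=0; m[:,320:]=0
print(rect(f,m,23,3)); print([cv2.boundingRect(k) for k in cv2.findContours(m.astype(np.uint8),0,1)[0]][:8])
E
```

```text
force: [0.2, 0.0, -0.5]
width: 0.4
grasp_force: 0.0
t: 23.42
tool_pos: [417.5, -41.9, 83.5]
orientation: [3.141, -0.002, -0.109]
force: [0.4, -0.4, 1.0]
width: 0.396
grasp_force: 0.0
t: 23.8
tool_pos: [416.7, -41.7, 82.4]
orientation: [-3.141, 0.0, -0.109]
force: [-0.4, -0.7, -0.2]
width: -0.004
grasp_force: 0.0
[((481.507080078125, -51.1779670715332), (103.16569519042969, 75.531982421875), 87.76905822753906), ((492.2084045410156, -52.098487854003906), (18.84450912475586, 25.569629669189453), 83.78673553466797), ((387.6941833496094, -39.467803955078125), (20.697433471679688, 1.9565380811691284), 83.78172302246094)]
[(241, 227, 24, 3), (196, 140, 2, 8), (196, 136, 2, 3), (196, 126, 1, 1), (196, 123, 1, 1), (195, 115, 2, 7), (195, 111, 1, 1), (195, 95, 1, 3)]
```

The jaw shows up at (492,-52), flat in the pocket, measured at about 19 x 26 mm. I'll lower the closed fingers in front of the plate.

```bash
python3 -m inch '[[[0,0,40,0,0,0],[0,0,70,0,0,0],[0,0,85,0,0,0],[0,0,90,0,0,0],[0,0,90,0,0,0]]]' |grep -E "pos|force|ori"; python3 -m inch '[[[4,0,0,0,0,0],[8,0,0,0,0,0],[12,0,0,0,0,0],[16,0,0,0,0,0],[20,0,0,0,0,0],[24,0,0,0,0,0],[24,0,0,0,0,0]]]' |grep -E "pos|force|ori"
```

```text
tool_pos: [417.0, -41.8, -7.1]
orientation: [-3.141, -0.0, -0.109]
force: [1.2, -0.1, 0.8]
grasp_force: 0.0
tool_pos: [440.5, -44.6, -7.6]
orientation: [-3.142, 0.0, -0.109]
force: [-2.7, -1.1, 0.9]
grasp_force: 1.1
```

```bash
python3 -m inch '[[[5,0,0,0,0,0],[10,0,0,0,0,0],[15,0,0,0,0,0],[20,0,0,0,0,0],[25,0,0,0,0,0],[30,0,0,0,0,0],[35,0,0,0,0,0],[40,0,0,0,0,0]]]' |grep -E "pos|force|ori";python3 -m inch '[[[5,0,0,0,0,0],[10,0,0,0,0,0],[15,0,0,0,0,0],[20,0,0,0,0,0],[25,0,0,0,0,0],[30,0,0,0,0,0],[30,0,0,0,0,0]]]' |grep -E "pos|force|ori"
```

```text
tool_pos: [480.0, -49.1, -7.7]
orientation: [3.141, 0.001, -0.109]
force: [-5.6, -2.4, 2.0]
grasp_force: 2.5
tool_pos: [510.1, -52.6, -7.7]
orientation: [3.141, 0.001, -0.11]
force: [-4.8, -2.1, 2.8]
grasp_force: 2.3
```

```bash
for i in 1 2 3; do python3 -m inch '[[[1.5,0,0,0,0,0],[3,0,0,0,0,0],[3,0,0,0,0,0]]]' |grep -E "pos|^force"; done
```

```text
tool_pos: [512.8, -53.0, -7.7]
force: [-4.8, -2.4, 0.5]
tool_pos: [515.8, -53.3, -7.7]
force: [-5.7, -2.9, 1.1]
tool_pos: [518.7, -53.6, -7.7]
force: [-5.4, -3.2, 0.3]
```

```bash
for i in 1 2 3; do python3 -m inch '[[[1,0,0,0,0,0],[2,0,0,0,0,0],[2,0,0,0,0,0]]]' |grep -E "pos|^force"; done
```

```text
tool_pos: [518.7, -53.7, -7.8]
force: [-15.2, -1.7, 10.4]
tool_pos: [518.7, -53.6, -8.1]
force: [-22.5, -1.1, 17.5]
tool_pos: [518.7, -53.6, -8.4]
force: [-30.5, 0.9, 25.0]
```

The stop is reached: contact at TCP 428 plus 90.5 gives 518.7. Now I back off.

```bash
python3 -m inch '[[[-10,0,0,0,0,0],[-25,0,0,0,0,0],[-50,0,0,0,0,0],[-75,0,0,0,0,0],[-90,0,0,0,0,0],[-90,0,0,0,0,0]]]' |grep -E "pos|force"; python3 -m inch '[[[0,0,-50,0,0,0],[0,0,-110,0,0,0],[0,0,-150,0,0,0],[0,0,-150,0,0,0],[0,0,-150,0,0,0]]]'; python3 - <<'E'
from h import *
f=grab_frame("wrist"); g=grab_frame("top"); 
o=np.zeros((392,800,3),np.uint8); o[:384,:512]=f["color"]; o[:,520:]=cv2.resize(g["color"][130:270,230:330],(280,392))
cv2.imwrite("pics/end.png",o[...,::-1])
E
```

```text
tool_pos: [435.5, -43.9, -7.1]
force: [0.4, 0.4, 0.3]
grasp_force: 0.0
t: 30.85
tool_pos: [435.8, -43.9, 142.2]
orientation: [-3.141, -0.0, -0.109]
force: [0.3, 0.3, -0.2]
width: -0.003
grasp_force: 0.0
```

View pics/end.png

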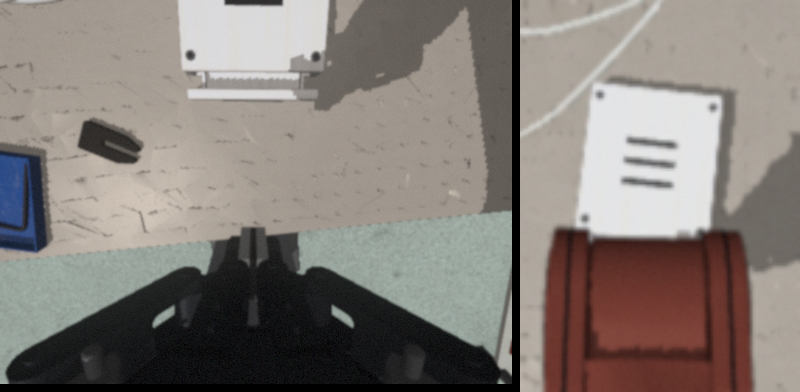

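The tray's front sits at rows 90–98 with a small gap to the box edge at row 72. It's held shut more than a second after release, and the fork lies flat at (110,142).

```bash
python3 -c "
from cell import manip
print(manip.job_done())"
```

```text
the job is handed in; nothing more can be done
None
```

The job is handed in: the fork lies flat on the table, the jaw was laid flat in the loader tray, and the tray was pushed to its stop and stayed held shut after release; I never went near the lens mount or vial.

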